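# Change the scraper blades in the crank clamp

### The job

Change the blades in the crank clamp: swing its folded handle upright, wind the jaw fully open, put any snapped (short) blades from the clamp into the scrap tin and lay every fresh blade from the desk flat on a free place of the bed, square, its notch over the pin, leaving a sound full-length blade that is already in the clamp where it is. Then wind the jaw fully closed and fold the handle down flat again; do not disturb the other things on the desk.

Things in the scene. Friction and masses are not known exactly. Their poses are not given: they have to be found in the camera images.
- vice: Blade clamp fixed on the desk: aluminium bed 185 (x) x 215 (y) x 15 thick with three upright pins (8 diameter, 13 high) in a row along y, 65 apart, one place each; a grey gearbox 90 x 90 x 55 high on its +y side carries a crank. Origin at desk level; the bed spans x -115..70, y -107..107. A blade lies flat along the clamp's x, its notch end towards +x. The jaw slides in x on the -x side.
- pin0 (a point): Foot of the pin nearest the clamp's -y side: on its axis, on the bed's top (15 above the desk). A seated full-length blade has its rib's middle 38.5 (pin touching the notch's bottom) to 42 on the -x side of the pin.
- pin1 (a point): The same for the middle pin. The jaw is a dark steel bar along y, top 27 above the desk, with a lip reaching 8 over the blade ends. Fully closed, its face is 92 on the -x side of the pins' axes, 1 short of the near ends of full-length blades that are home on their pins, so it pushes them the last 1-2 mm home; fully open it is 50 farther off.
- pin2 (a point): The same for the pin nearest the gearbox (+y).
- crank (a joint): Crank angle about the vertical hub axis, counter-clockwise from above, rad: 0 = jaw fully closed (stop), 12.57 (two full turns counter-clockwise) = jaw fully open (stop). 4 mm of jaw per rad. At 0 and at each full turn the arm points along the clamp's +y. Turns with 1 to 2 N at the handle, stays where it is left.
- crank_hub (a point): Point on the crank's axis, 97 above the desk, at the height of the handle's hinge. The crank arm (14 wide, its top 85 above the desk) turns below it; the hub is 20 in diameter.
- handle (a joint): Fold angle of the crank handle, rad: 0 = folded flat, lying above the arm and pointing from the arm's end inwards over the hub; 1.57 (stop) = standing upright at the arm's end. Stiff hinge: moves with about 2 N at the tip and stays put.
- handle_tip (a point): Centre of the handle's free end, 85 from the fold hinge, which is at the arm's end 65 from the hub axis, 97 above the desk, its axis level and square to the arm. The handle is a black round grip, 20 diameter, covering 10 to 85 from the hinge, spinning freely on its spindle. Folded, it lies 2 above the arm and can be pinched across from above, the fingers passing beside the narrower arm.
- tin_in (a point): Centre of the inner floor of the open scrap tin, plain steel, 150 (x) x 130 (y) x 35 high, walls 3, loose on the desk.
- fresh1_center (a point): Fresh blade, lying on the desk right of the clamp. Steel scraper blade 105 long (x) x 44 wide x 4 thick, a black plastic rib standing along its middle (56 long, 10 wide, top 24 above the underside); open U notch in its +x end, 14 wide, 18 deep. May be absent. Point: middle of the rib, 12 above the underside; x runs towards the notch, z up.
- fresh1_notch (a point): Fresh blade's notch. Point in the notch where a pin's axis lies when the pin touches the notch's bottom: 38.5 from the blade's centre along x, 2 above the underside. Same axes as the blade.
- fresh2_center (a point): Fresh blade, lying on the desk right of the clamp. Steel scraper blade 105 long (x) x 44 wide x 4 thick, a black plastic rib standing along its middle (56 long, 10 wide, top 24 above the underside); open U notch in its +x end, 14 wide, 18 deep. May be absent. Point: middle of the rib, 12 above the underside; x runs towards the notch, z up.
- fresh2_notch (a point): Fresh blade's notch. Point in the notch where a pin's axis lies when the pin touches the notch's bottom: 38.5 from the blade's centre along x, 2 above the underside. Same axes as the blade.
- sound_center (a point): Sound blade already in the clamp on one of the pins; full length, like the fresh ones. May be absent. Point: middle of the rib, 12 above the underside; x runs towards the notch, z up.
- sound_notch (a point): Sound blade's notch. Point in the notch where a pin's axis lies when the pin touches the notch's bottom: 38.5 from the blade's centre along x, 2 above the underside. Same axes as the blade.
- snap1_center (a point): In the clamp on one of the pins. Snapped blade: only the notched part is left, 70 long with a jagged end (10 more on one side), 44 wide, 4 thick; rib 44 long, 10 wide, top 24 above the underside; same notch at its +x end. May be absent. Point: middle of the rib, 12 above the underside; x runs towards the notch, z up.
- snap2_center (a point): In the clamp on one of the pins. Snapped blade: only the notched part is left, 70 long with a jagged end (10 more on one side), 44 wide, 4 thick; rib 44 long, 10 wide, top 24 above the underside; same notch at its +x end. May be absent. Point: middle of the rib, 12 above the underside; x runs towards the notch, z up.
- mug: White mug 90 high, far left. A bystander; origin under its centre.
- mouse: Black computer mouse, near left. A bystander; origin under its centre.
- stylus: Black drawing pen 150 long lying flat, left. A bystander; origin under its centre.
- sponge: Green and yellow sponge 110 x 70 x 30, near right. A bystander; origin under its centre.
- spray: Blue bottle 170 high, far right. A bystander; origin under its centre.
- charger: Black charger block 90 x 45 x 30, far side. A bystander; origin under its centre.
- notebook: Notebook 110 x 160 x 12, far side. A bystander; origin under its centre.
Mind the look-alikes: they are no part of the job. What is shaped like the part that bears fresh1_center but blue is not meant. What is shaped like the part that bears snap1_center but brown or orange is not meant.

How it is judged (in metres and radians):
On the way, in this order (a step that is already met when the one before it is completed fails the run):
1. the handle is swung out upright (value of joint handle above 1.35 rad), for 0.1 s.
2. with the handle upright the jaw has been wound fully open (value of joint handle above 1.35 rad and value of joint crank above 12.2 rad), for 0.1 s.
3. with the jaw open, snapped blades are in the tin and fresh blades lie on pins ((horizontal distance between fresh1_notch and pin0 below 0.008 m or horizontal distance between fresh1_notch and pin1 below 0.008 m or horizontal distance between fresh1_notch and pin2 below 0.008 m) and angle between the x axis of each of fresh1_notch, fresh2_notch and the x axis of vice, either way round below 0.14 rad and angle between each of fresh1_notch, fresh2_notch's own z axis and vertical below 0.06 rad and z of each of fresh1_notch, fresh2_notch in the frame of vice below 0.0205 m and contact force between each of fresh1, fresh2, snap1, snap2 and the fingers below 0.05 N and (horizontal distance between fresh2_notch and pin0 below 0.008 m or horizontal distance between fresh2_notch and pin1 below 0.008 m or horizontal distance between fresh2_notch and pin2 below 0.008 m) and x of snap1_center in the frame of tin_in between -0.075 and 0.075 m and y of snap1_center in the frame of tin_in between -0.065 and 0.065 m and height (world z) of each of snap1_center, snap2_center below 0.06 m and x of snap2_center in the frame of tin_in between -0.075 and 0.075 m and y of snap2_center in the frame of tin_in between -0.065 and 0.065 m and value of joint crank above 10 rad), for 0.2 s.
4. with the handle upright the jaw has been wound fully closed on the seated blades ((horizontal distance between fresh1_notch and pin0 below 0.006 m or horizontal distance between fresh1_notch and pin1 below 0.006 m or horizontal distance between fresh1_notch and pin2 below 0.006 m) and angle between the x axis of each of fresh1_notch, fresh2_notch and the x axis of vice, either way round below 0.14 rad and angle between each of fresh1_notch, fresh2_notch's own z axis and vertical below 0.06 rad and z of each of fresh1_notch, fresh2_notch in the frame of vice below 0.0205 m and contact force between each of fresh1, fresh2, snap1, snap2 and the fingers below 0.05 N and (horizontal distance between fresh2_notch and pin0 below 0.006 m or horizontal distance between fresh2_notch and pin1 below 0.006 m or horizontal distance between fresh2_notch and pin2 below 0.006 m) and x of snap1_center in the frame of tin_in between -0.075 and 0.075 m and y of snap1_center in the frame of tin_in between -0.065 and 0.065 m and height (world z) of each of snap1_center, snap2_center below 0.06 m and x of snap2_center in the frame of tin_in between -0.075 and 0.075 m and y of snap2_center in the frame of tin_in between -0.065 and 0.065 m and value of joint handle above 1.35 rad and value of joint crank below 0.3 rad), for 0.1 s.
At the end, for the whole second after the job is handed in: Fresh blades and any sound one lie flat and square (8 deg) on the bed, notch within 6 mm of home on a pin, released; snapped ones are in the tin; crank within 0.35 rad of closed, handle within 0.15 rad of folded; blades at rest ((horizontal distance between fresh1_notch and pin0 below 0.006 m or horizontal distance between fresh1_notch and pin1 below 0.006 m or horizontal distance between fresh1_notch and pin2 below 0.006 m) and angle between the x axis of each of fresh1_notch, fresh2_notch, sound_notch and the x axis of vice, either way round below 0.14 rad and angle between each of fresh1_notch, fresh2_notch, sound_notch's own z axis and vertical below 0.06 rad and z of each of fresh1_notch, fresh2_notch, sound_notch in the frame of vice below 0.0205 m and contact force between each of fresh1, fresh2, snap1, snap2, sound and the fingers below 0.05 N and (horizontal distance between fresh2_notch and pin0 below 0.006 m or horizontal distance between fresh2_notch and pin1 below 0.006 m or horizontal distance between fresh2_notch and pin2 below 0.006 m) and x of snap1_center in the frame of tin_in between -0.075 and 0.075 m and y of snap1_center in the frame of tin_in between -0.065 and 0.065 m and height (world z) of each of snap1_center, snap2_center below 0.06 m and x of snap2_center in the frame of tin_in between -0.075 and 0.075 m and y of snap2_center in the frame of tin_in between -0.065 and 0.065 m and (horizontal distance between sound_notch and pin0 below 0.006 m or horizontal distance between sound_notch and pin1 below 0.006 m or horizontal distance between sound_notch and pin2 below 0.006 m) and value of joint crank below 0.35 rad and value of joint handle below 0.15 rad and linear speed of each of fresh1, fresh2, snap1, snap2 below 0.02 m/s); the robot touches nothing.
It fails at once if the sound blade is taken off its place (distance of sound_center from where it was at the start of the episode above 0.025 m).
It fails at once if another thing on the desk is shoved more than 4 cm away (distance of any of mug, mouse, stylus, sponge, spray, charger, notebook from where it was at the start of the episode above 0.04 m).
Of sound, snap1, snap2 only 1 to 2 are there at a start; the rules pass over those that are not, and their reading is None.
Of fresh1, fresh2 only 1 to 2 are there at a start; the rules pass over those that are not, and their reading is None.
At some moment in a run one of fresh1, fresh2, tin may be knocked a few centimetres aside while the robot is not near it.
Once in a run the grip may slacken for a moment while it holds something.
It also fails if it takes over 210 s, if anything falls off the work surface, if the arm or the gripper's body presses on something with over 40 N, if the wrist force passes 120 N, or if a joint passes its speed limit or range.

### The arm

A 6-joint arm with a two-finger parallel gripper is mounted at the origin on the work surface. World frame = base frame: x ahead of the robot, y to its left, z up, the work surface at z = 0. Lengths are in mm, angles in degrees, forces in N, time in s.
With the tool pointing down it reaches from about 325 to 900 mm from the base axis. Payload 6.1 kg.
Tool frame: the origin (TCP) lies midway between the tips of the shut fingers; the grasp point (between the pads) lies robot.grip_depth behind it (robot.grip_depth is the distance from the TCP to the grasp point, in mm); z points along the fingers, y is the direction in which the jaws open and shut (so a half turn about z gives the same grasp; the last joint's range is limited). The gripper opens to 87 mm and grips with 3 to 60 N. Pads are 19 mm wide; open, the fingers measure 117 mm over their backs; the gripper's body (75 mm by 190 mm) begins 51 mm behind the grasp point.
Start: joints at [68.176, 12.628, 87.462, -0, 79.91, -7.225], TCP at [157.531, 604.814, 222.538] pointing down, gripper open.
Joint ranges: [-170.65, 170.65], [-52.31, 119.04], [5.05, 147.46], [-71.25, 251.25], [11.57, 151.72], [-153.62, 153.62]. Speed limits (degrees/s): [147.25, 147.25, 172.46, 180, 180, 180].

### API

Orientations are given as a 3x3 rotation matrix whose columns are the frame's x, y, z axes.
In Python, from bench import robot, planner, vision, finish_job, spotter gives the robot as it stands. Calls block until the motion is done:
- robot.move_pose(position, orientation): joint-space move of the TCP to a pose.
- robot.line_to(position, rate=150, rotation=None): straight line of the TCP; rotation=None keeps the orientation; rate is the mean speed in mm/s.
- robot.movej(angles): joint-space move.
- robot.grip(opening, f_grip=None): finger opening in mm; f_grip is the grip in N (None keeps the last); returns when the fingers have stopped.
- robot.wait(seconds).
- planner.solve_ik(position, orientation): joint angles nearest the present ones, or None.
- vision.camera(name): name is "side" or "top" or "wrist"; returns a dict with "frame" (480x640x3 uint8, blue, green, red), "camera_matrix" (3x3 intrinsics, pixels), "origin" and "rotation" of the camera in the world; the wrist camera has in their place "hand_eye" (4x4, takes a point from camera to tool coordinates, whose origin is the TCP and whose axes are the flange's). Camera axes: x right, y down, z forward; pixel columns grow to the right and rows downward; lengths in mm; the calibration is good to about 2 mm. A picture is of the moment at which its call begins: read the wrist's pose just before it. There is no depth.
A pose or a line that the arm cannot do raises robot.MotionError and nothing moves.
- finish_job(): hands the job in, once; it reports no verdict.
Trained networks look in a picture, given as the dict that the camera call returned (one of the last four; its "shot" number tells which), for a name from the list of things; names that differ only in an ending like _2 or _b are one class to them, and where a whole thing is asked for, a point or a joint stands for the part that bears it (a point fixed in the world has none). Each returns a list of dicts, best first, with "conf" (0 to 1); they miss things now and then, are a little off and sometimes report something else, mostly with a low value. They report only what shows in the picture. A call takes as long as a camera call. They do not tell look-alikes from the thing itself.
- spotter.recognise(label, picture): "position" ([column, row] in pixels, amid what is visible of it).
- spotter.trace(label, picture): "region" (480x640 bool, what is visible of it) and "position" ([column, row] in pixels, amid what is visible of it).
Readings, each from a call of its own:
- robot.current_clock(): time.
- robot.current_joints(): joint angles.
- robot.current_joint_vel(): joint speeds.
- robot.current_effort(): joint torques, N m.
- robot.current_eef_pos(): TCP position.
- robot.current_orientation(): TCP orientation.
- robot.current_wrist_force(): force on the tool from outside, world axes, zero at the start.
- robot.current_ft_torque(): the same for the moment, N m.
- robot.current_gripper_width(): finger opening in mm.
Only numpy, scipy, OpenCV 4.12 (cv2) and the standard library are available. Lean on these libraries where they do the work, as an engineer would, in place of code of your own. Each camera call takes 0.05 s, during which the arm holds its last target. There are 200 camera calls.

## Working session

There is one attempt and no reset: what is moved stays moved. The work goes in short steps, each a Python script; the robot and the scene stay as the last script left them, time stands still between calls to the robot, and variables do not carry over. Pictures are saved under pics/ and viewed, about 12 in all and at most 16, crops included, and the job is handed in when it is done.

```bash
ls; mkdir -p pics
python3 - <<'E'
from bench import robot, planner, vision, spotter
import cv2, numpy as np
for n in ["top","side"]:
    p=vision.camera(n); cv2.imwrite(f"pics/{n}0.png",p["frame"])
    print(n,p["camera_matrix"].tolist(),np.round(p["origin"],1).tolist(),np.round(p["rotation"],3).tolist())
p=vision.camera("wrist"); print(p["hand_eye"]); print(robot.grip_depth, robot.current_clock())
print(robot.current_orientation())
E
```

```text
pics
top [[448.4316818445817, 0.0, 315.8571812015849], [0.0, 448.4316818445817, 239.52247122139175], [0.0, 0.0, 1.0]] [473.5, -24.5, 1307.3] [[0.003, -0.998, 0.069], [-1.0, -0.004, -0.014], [0.015, -0.068, -0.998]]
side [[487.7762697764755, 0.0, 319.4310402487503], [0.0, 487.7762697764755, 247.54795658531324], [0.0, 0.0, 1.0]] [218.5, -822.3, 968.7] [[0.913, -0.294, 0.284], [-0.409, -0.651, 0.639], [-0.003, -0.7, -0.715]]
[[-6.99589287e-04 -9.60757813e-01 -2.77387697e-01  7.65259869e+01]
 [ 9.99998538e-01 -2.39311167e-04 -1.69318320e-03 -2.13609826e-01]
 [ 1.56035702e-03 -2.77388476e-01  9.60756576e-01 -1.61631973e+02]
 [ 0.00000000e+00  0.00000000e+00  0.00000000e+00  1.00000000e+00]]
18.700000000000003 0.15
[[-9.67710130e-01  2.52065035e-01 -5.67156309e-04]
 [ 2.52065596e-01  9.67709147e-01 -1.39353843e-03]
 [ 1.97580034e-04 -1.49150185e-03 -9.99998868e-01]]
```

View pics/top0.png

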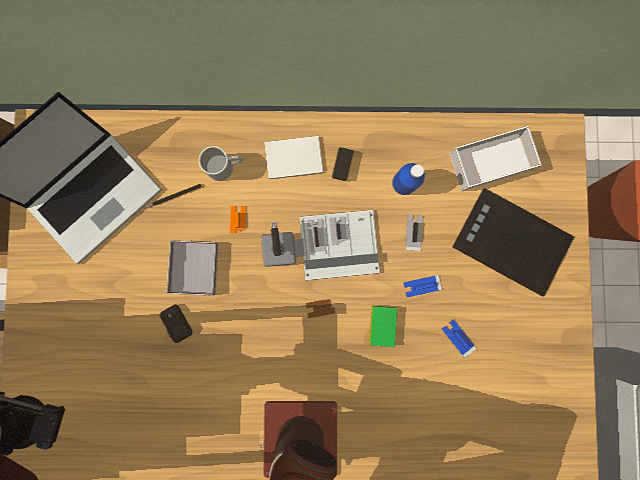

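View pics/side0.png

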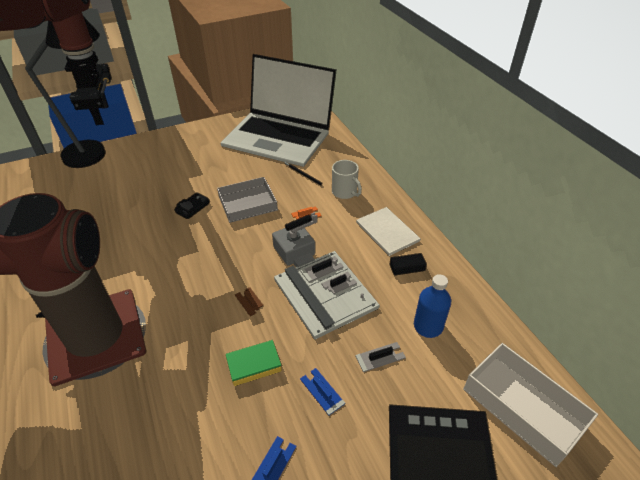

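```bash
cat > h.py <<'E'
from bench import robot, planner, vision, spotter, finish_job
import cv2, numpy as np
def Rd(yaw=0):
    "tool down; tool y axis at world angle 90+yaw deg (yaw=0: jaws open along world y, tool x toward robot)"
    a=np.radians(yaw); c,s=np.cos(a),np.sin(a)
    return np.array([[-c,-s,0],[-s,c,0],[0,0,-1.]])
def shot(n):
    if n=="wrist":
        P=np.array(robot.current_eef_pos());R=np.array(robot.current_orientation())
        p=vision.camera(n); H=np.array(p["hand_eye"])
        p["origin"]=P+R@H[:3,3]; p["rotation"]=R@H[:3,:3]
    else: p=vision.camera(n)
    return p
def px2w(p,uv,z):
    K=np.array(p["camera_matrix"]);uv=np.atleast_2d(uv)
    d=np.linalg.solve(K,np.c_[uv,np.ones(len(uv))].T).T@np.array(p["rotation"]).T
    o=np.array(p["origin"]); return o+d*((z-o[2])/d[:,2])[:,None]
def w2px(p,X):
    c=(np.atleast_2d(X)-np.array(p["origin"]))@np.array(p["rotation"])
    q=c@np.array(p["camera_matrix"]).T; return q[:,:2]/q[:,2:]
E
python3 - <<'E'
from h import *
p=shot("top")
for n,uv,z in [("bedL far",(301,217),15),("bedR far",(371,211),15),("bedR near",(380,274),15),("bedL near",(305,279),15),("hub",(278,249),55),("handle top",(275,226),107),("handle bot",(276,255),107),("fresh",(414,232),12),("tin",(192,268),0),("rib1",(318,235),35),("rib2",(339,230),35)]:
    print(n,px2w(p,uv,z)[0].round(0))
for l in ["vice","fresh1_center","snap1_center","sound_center","tin_in","handle_tip","crank_hub"]:
    print(l,[(np.round(d["position"]).tolist(),round(d["conf"],2)) for d in spotter.recognise(l,p)][:5])
robot.move_pose([480,-60,330],Rd(0))
w=shot("wrist");cv2.imwrite("pics/w1.png",w["frame"]);print(robot.current_clock())
E
```

```text
bedL far [627.   0.  15.]
bedR far [ 646. -203.   15.]
bedR near [ 463. -228.   15.]
bedL near [449. -12.  15.]
hub [533.  63.  55.]
handle top [592.  68. 107.]
handle bot [514.  65. 107.]
fresh [ 585. -329.   12.]
tin [479. 315.   0.]
rib1 [574. -49.  35.]
rib2 [ 588. -109.   35.]
vice [([273.0, 239.0], 0.63), ([331.0, 247.0], 0.56)]
fresh1_center [([410.0, 233.0], 0.96), ([422.0, 282.0], 0.88), ([457.0, 339.0], 0.62)]
snap1_center [([318.0, 310.0], 0.69), ([338.0, 230.0], 0.67), ([236.0, 216.0], 0.63), ([334.0, 250.0], 0.58)]
sound_center [([317.0, 240.0], 0.93), ([276.0, 240.0], 0.46)]
tin_in [([191.0, 268.0], 0.69)]
handle_tip [([277.0, 242.0], 0.53)]
crank_hub [([332.0, 247.0], 0.66), ([276.0, 240.0], 0.49)]
3.2417
```

View pics/w1.png

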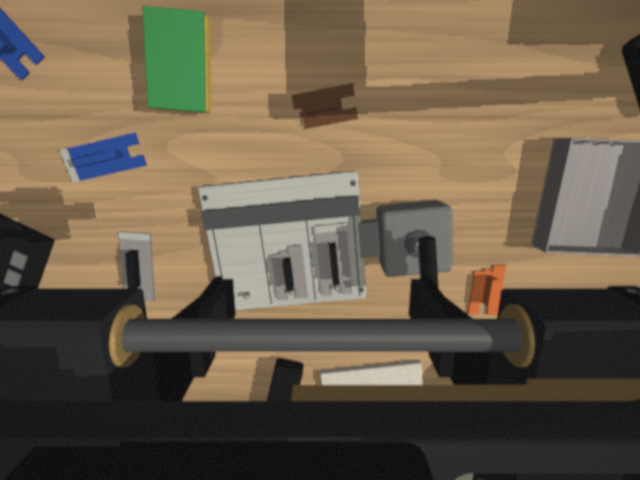

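The picture shows a snapped blade on the middle pin at (288,270) and a sound one on pin2 at (333,260). Pin0 is free at about (243,295), and there is one fresh blade at (136,265). The crank arm points away from the robot.

Run:
```python
from h import *
robot.move_pose([650,-70,250],Rd(0))
w=shot("wrist");f=w["frame"];np.savez("w2.npz",o=w["origin"],r=w["rotation"],k=w["camera_matrix"])
cv2.imwrite("pics/w2full.png",f)
cv2.imwrite("pics/w2.png",cv2.resize(f[0:320,60:640][:, :], (800,441),interpolation=cv2.INTER_CUBIC));print(robot.current_clock())
```

```text
4.0667
```

View pics/w2.png

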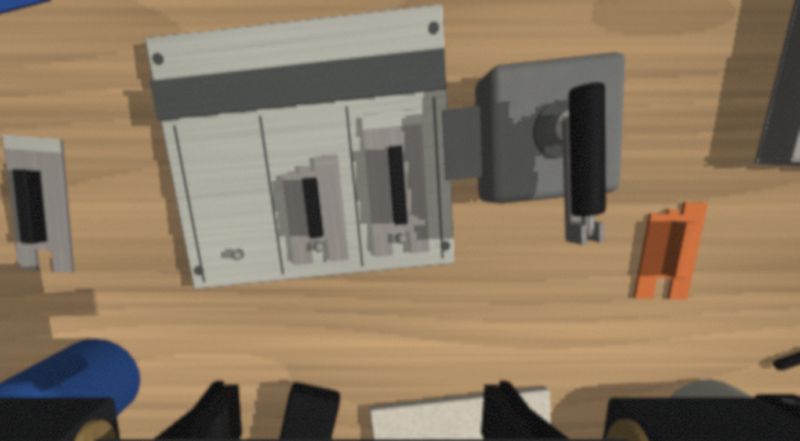

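```bash
cat > fit.py <<'E'
from h import *
from scipy.optimize import least_squares
d=np.load("w2.npz");w=dict(origin=d["o"],rotation=d["r"],camera_matrix=d["k"])
c=lambda a:np.c_[60+np.array(a)[:,0]/1.3793,np.array(a)[:,1]/1.3793]
img=c([(148,38),(442,5),(453,262),(195,288)])
mod=np.array([[-115,-107,15],[-115,107,15],[70,107,15],[70,-107,15.]])
def T(q,m):
    cs,s=np.cos(q[2]),np.sin(q[2]);m=np.atleast_2d(m)
    return np.c_[q[0]+cs*m[:,0]-s*m[:,1],q[1]+s*m[:,0]+cs*m[:,1],m[:,2]]
r=least_squares(lambda q:(w2px(w,T(q,mod))-img).ravel(),[560,-110,.08])
print("vice",r.x,np.degrees(r.x[2]),"resid px",r.fun.round(1))
q=r.x
inv=lambda X:(np.c_[np.cos(q[2])*(X[:,0]-q[0])+np.sin(q[2])*(X[:,1]-q[1]),-np.sin(q[2])*(X[:,0]-q[0])+np.cos(q[2])*(X[:,1]-q[1])])
def show(n,p,z):
    X=px2w(w,c([p]),z);print(n,X[0].round(1),"vice",inv(X)[0].round(1))
for n,p,z in [("pin0 top",(232,254),28),("pin1top",(311,247),28),("pin2",(393,239),28),
 ("jaw face L",(163,119),27),("jaw face R",(447,90),27),
 ("grip tip",(587,86),97),("grip hinge end",(587,213),97),("hinge",(585,236),97),("hub",(551,133),85),
 ("gb",(490,72),55),("gb",(623,54),55),("gb",(620,188),55),("gb",(492,201),55),
 ("fresh tl",(5,137),4),("fresh tr",(62,140),4),("fresh br",(72,271),4),("fresh bl",(18,267),4),("fresh rib t",(27,170),24),("fresh rib b",(33,243),24),
 ("snap rib t",(310,178),39),("snap rib b",(315,237),39),("sound rib t",(396,147),39),("sound rib b",(400,223),39)]: show(n,p,z)
E
python3 fit.py
```

```text
vice [ 5.71726559e+02 -1.07408200e+02  9.66960778e-02] 5.540277151810287 resid px [-1.9 -0.8  1.  -0.9  1.4  1.7 -0.5  1. ]
pin0 top [ 621.2 -170.7   28. ] vice [ 43.1 -67.7]
pin1top [ 615.8 -109.    28. ] vice [43.7 -5.8]
pin2 [609.6 -45.5  28. ] vice [43.7 58. ]
jaw face L [ 523.7 -213.9   27. ] vice [ -58.1 -101.4]
jaw face R [504.6  -8.7  27. ] vice [-57.3 104.7]
grip tip [515.   61.7  97. ] vice [-40.2 173.8]
grip hinge end [587.1  70.9  97. ] vice [ 32.5 176. ]
hinge [601.2  71.4  97. ] vice [ 46.6 175.1]
hub [539.3  47.8  85. ] vice [-17.3 157.6]
gb [498.8  14.5  55. ] vice [-60.8 128.4]
gb [488.3 100.3  55. ] vice [-63.  214.8]
gb [571.9 110.5  55. ] vice [ 21.3 216.9]
gb [580.7  21.9  55. ] vice [ 21.4 127.8]
fresh tl [ 533.7 -346.8    4. ] vice [ -61.  -234.6]
fresh tr [ 535.8 -302.9    4. ] vice [ -54.6 -191.1]
fresh br [ 638.3 -311.8    4. ] vice [  46.5 -209.8]
fresh bl [ 635.  -356.3    4. ] vice [  38.9 -253.8]
fresh rib t [ 558.8 -321.4   24. ] vice [ -33.5 -211.7]
fresh rib b [ 613.1 -326.9   24. ] vice [  20.  -222.4]
snap rib t [ 564.9 -107.2   39. ] vice [-6.8  0.9]
snap rib b [ 607.1 -104.6   39. ] vice [35.5 -0.7]
sound rib t [543.8 -45.2  39. ] vice [-21.8  64.6]
sound rib b [596.8 -41.2  39. ] vice [31.4 63.5]
```

```bash
cat > swing.py <<'E'
from h import *
yaw=7.3;u=np.array([np.cos(np.radians(yaw)),np.sin(np.radians(yaw))]);H=np.array([600.3,71.9]);r=60
P=lambda t:[*(H-r*np.cos(t)*u),97+r*np.sin(t)-11]
robot.grip(50)
robot.move_pose([*P(0)[:2],190],Rd(yaw)); robot.line_to(P(0),80)
print("f",np.round(robot.current_wrist_force(),1)); robot.grip(0,20); print("w",robot.current_gripper_width(),np.round(robot.current_wrist_force(),1))
for t in np.radians([10,20,30,40,50,60,70,80,88]):
    robot.line_to(P(t),80); print(round(np.degrees(t)),np.round(robot.current_wrist_force(),1),round(robot.current_gripper_width(),1))
print(robot.current_clock())
p=shot("side");cv2.imwrite("pics/s1.png",p["frame"][100:420,150:550])
E
python3 swing.py
```

```text
f [-0.1  0.2  0.1]
w 19.614953685107654 [-0.5  3.1  0.1]
10 [-1.9  4.1  1.5] 19.3
20 [-4.7  4.6  2.3] 19.4
30 [-5.9  4.   1.5] 19.6
40 [-6.1  2.8  2.8] 19.0
50 [-4.8  3.2  2.6] 19.7
60 [-4.1  2.   3.9] 19.3
70 [-3.1  1.   4.1] 18.8
80 [-1.8 -0.8  4.7] 18.5
88 [-0.6 -0.5  3.7] 17.2
10.3417
```

View pics/s1.png

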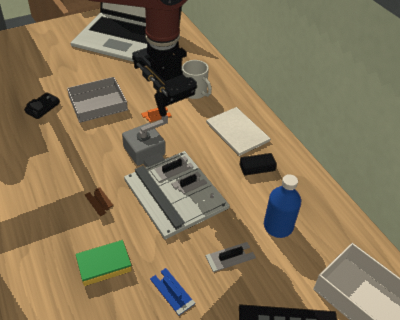

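Run:
```python
from h import *
robot.grip(50); P=np.array(robot.current_eef_pos())
robot.line_to(P+[0,0,90],150); robot.line_to(P+[110,0,90],200)
w=shot("wrist");f=w["frame"];np.savez("w3.npz",o=w["origin"],r=w["rotation"],k=w["camera_matrix"])
u,v=w2px(w,[[535.8,63.7,97]])[0];print(u,v)
cv2.imwrite("pics/w3.png",cv2.resize(f[:300,160:560],(800,600)));print(robot.current_clock())
```

```text
340.9221692138764 4.277118165775544
12.7333
```

View pics/w3.png

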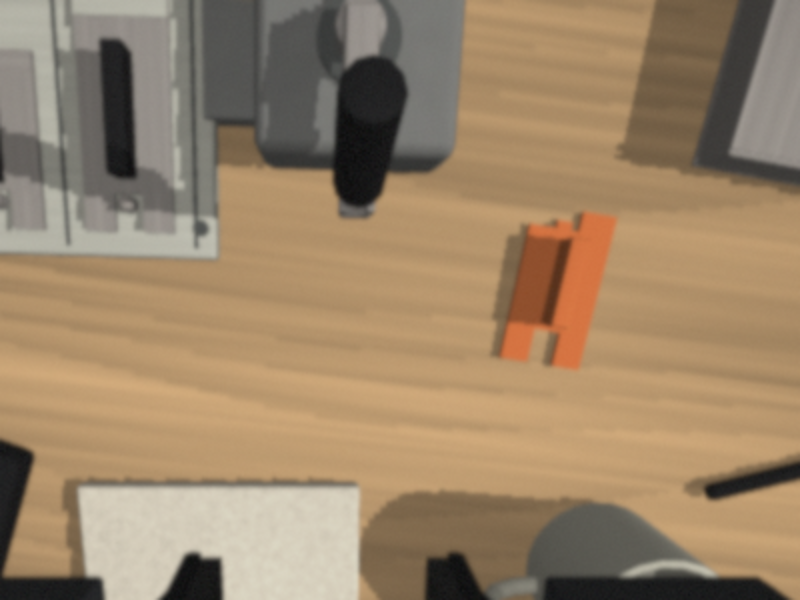

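Run:
```python
from h import *
d=np.load("w3.npz");w=dict(origin=d["o"],rotation=d["r"],camera_matrix=d["k"])
for uv,z in [((347,44),182),((347,44),175),((338.5,101),101),((339,93),107)]: print(uv,z,px2w(w,uv,z)[0].round(1))
```

```text
(347, 44) 182 [581.3  69.1 182. ]
(347, 44) 175 [579.6  69.3 175. ]
(338.5, 101) 101 [602.3  71.1 101. ]
(339, 93) 107 [597.3  70.5 107. ]
```

Run:
```python
from h import *
yaw=7.3;R=Rd(yaw)
robot.line_to([586,69.5,240],200,R); robot.line_to([586,69.5,148],120)
robot.grip(0,35);print(robot.current_gripper_width())
for x,y in [(593,70.2),(599,71),(604,71.8)]:
    robot.line_to([x,y,149],60);print(x,np.round(robot.current_wrist_force(),1),robot.current_gripper_width(),np.round(robot.current_eef_pos(),1),np.round(robot.current_ft_torque(),2))
robot.grip(40);P=np.array(robot.current_eef_pos())
robot.line_to(P+[0,0,90],150); robot.line_to(P+[110,0,90],200)
w=shot("wrist");f=w["frame"];np.savez("w4.npz",o=w["origin"],r=w["rotation"],k=w["camera_matrix"])
cv2.imwrite("pics/w4.png",cv2.resize(f[:220,200:500],(600,440)));print(robot.current_clock())
```

```text
18.89498453501162
593 [-3.8  0.5  3.7] 19.397024278149008 [591.8  70.1 148.8] [-0.1   1.1   0.01]
599 [-5.4 -1.1  4.5] 18.993252253695918 [597.8  70.9 148.8] [-0.11  1.17  0.01]
604 [-4.1 -1.4  4.9] 18.962199980292453 [602.5  71.5 148.7] [-0.21  1.34 -0.01]
18.0083
```

View pics/w4.png

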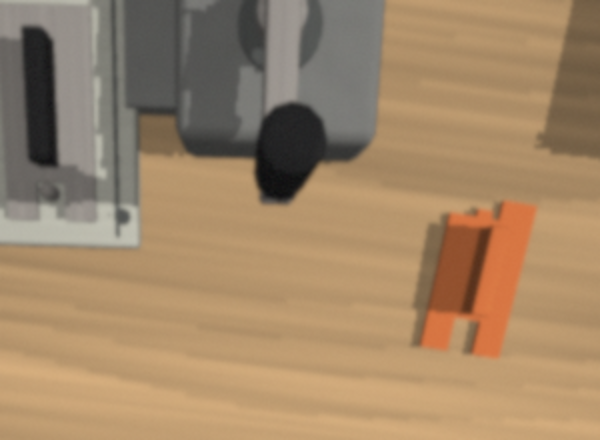

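```bash
cat > wind.py <<'E'
from h import *
def wind(a0,a1,c,off=0.0,z=150,vyaw=5.54,yaw=7.3,force=35,step=15,rate=150,rad=65):
    "crank angles rad; arm direction at a: clamp +y rotated ccw by a"
    R=Rd(yaw); pos=lambda a:[c[0]+rad*np.cos(np.radians(90+vyaw)+a),c[1]+rad*np.sin(np.radians(90+vyaw)+a),z]
    n=int(np.ceil(abs(a1-a0)/np.radians(step)));c=np.array(c,float);mx=0
    for i,a in enumerate(np.linspace(a0,a1,n+1)):
        robot.line_to(pos(a),rate); F=np.array(robot.current_wrist_force());mx=max(mx,np.linalg.norm(F))
        g=robot.current_gripper_width()
        if i%4==0 or g<15: print(round(a,2),F.round(1),round(g,1),np.round(np.array(robot.current_eef_pos())-pos(a),1))
        if g<15 or np.linalg.norm(F)>30: print("STOP at",a,F,g); return a
    print("max F",mx,"clock",robot.current_clock()); return a1
E
python3 - <<'E'
from wind import *
d=np.load("w4.npz");w=dict(origin=d["o"],rotation=d["r"],camera_matrix=d["k"])
t=px2w(w,(346,67.5),182)[0];print(t.round(1))
c=(535.8,63.7)
a0=np.arctan2(t[1]-c[1],t[0]-c[0])-np.radians(95.54)+2*np.pi;print(a0)
robot.line_to([600,71,240],200);robot.line_to([600,71,150],150);robot.grip(0,35);print(robot.current_gripper_width())
a=wind(a0,a0+np.pi/2,c,rate=60)
E
```

```text
[598.   70.6 182. ]
4.725988917256096
19.48405442631831
4.73 [-1.2  0.6  5.6] 19.2 [0.3 0.1 0.7]
5.77 [-0.   0.1  8.7] 19.0 [-0.8  1.4  0.6]
max F 8.72517081283339 clock 22.8417
```

Run:
```python
from wind import *
a=wind(4.726+np.pi/2,12.62,(535.8,63.7),rate=120)
```

```text
6.3 [0.2 0.2 7.6] 19.1 [-0.6  1.   0.6]
7.31 [-0.4 -0.8  7.7] 19.0 [-0.6  0.1  0.6]
8.32 [ 0.8 -0.5  7.7] 19.2 [0.1 0.2 0.6]
9.33 [1.3 0.3 8.9] 19.0 [0.1 0.7 0.6]
10.34 [1.6 0.5 7.7] 19.0 [-0.   1.2  0.7]
11.36 [1.  1.6 7.2] 18.9 [-0.7  1.7  0.6]
12.37 [-0.3 -0.4  9.3] 19.1 [-1.6  1.   0.5]
max F 10.241915241906314 clock 30.175
```

Run:
```python
from wind import *
a=wind(12.62,12.8,(535.8,63.7),rate=60,step=3)
print(robot.current_wrist_force(),robot.current_eef_pos())
P=np.array(robot.current_eef_pos());robot.grip(45);robot.line_to(P+[0,0,100],200)
# view clamp from above
robot.move_pose([650,-70,250],Rd(0))
w=shot("wrist");np.savez("w5.npz",o=w["origin"],r=w["rotation"],k=w["camera_matrix"])
cv2.imwrite("pics/w5.png",cv2.resize(w["frame"][0:320,60:640],(800,441),interpolation=cv2.INTER_CUBIC));print(robot.current_clock())
```

```text
12.62 [7.2 1.9 3.6] 19.1 [0.9 0.9 0.6]
12.8 [ 29.2   6.5 -12.1] 19.1 [6.4 2.  1.2]
STOP at 12.8 [ 29.23096107   6.51422717 -12.09036794] 19.120514568940745
[ 29.23096107   6.51422717 -12.09036794] [521.11016947 127.21684622 151.21979166]
33.825
```

View pics/w5.png

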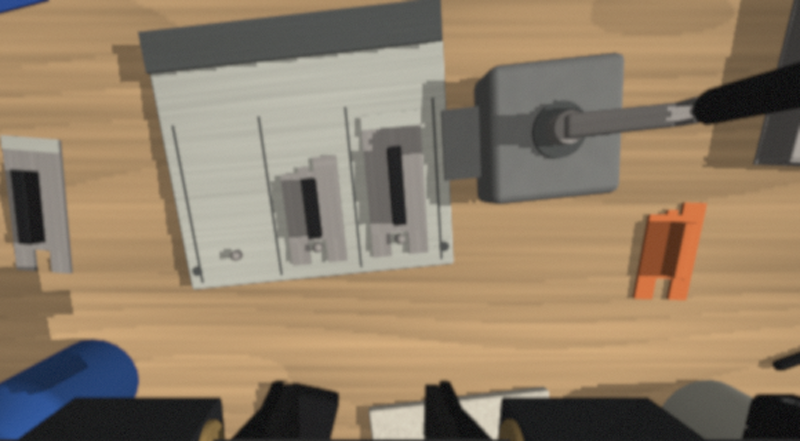

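Run:
```python
from h import *
p=shot("top");t=spotter.trace("tin_in",p)
for d in t[:2]:
    ys,xs=np.where(d["region"]); r=cv2.minAreaRect(np.c_[xs,ys].astype(np.float32)); print(d["conf"],d["position"],r, px2w(p,[r[0]],20)[0], px2w(p,cv2.boxPoints(r),30).round(0).tolist())
robot.grip(36)
robot.move_pose([586,-106,150],Rd(5)); robot.line_to([586,-106,23],120)
print(np.round(robot.current_wrist_force(),1)); robot.grip(0,30); print(robot.current_gripper_width(),np.round(robot.current_wrist_force(),1))
robot.line_to([586,-106,60],80); robot.line_to([586,-106,250],200);print(robot.current_gripper_width(),robot.current_clock())
```

```text
0.56 [191.2, 268.8] ((191.6630401611328, 267.54913330078125), (48.23821258544922, 54.406497955322266), 4.236394882202148) [480.42449878 311.2136988   20.        ] [[409.0, 380.0, 30.0], [562.0, 373.0, 30.0], [553.0, 236.0, 30.0], [399.0, 245.0, 30.0]]
[-0.3 -0.6  1. ]
10.10492827222302 [-0.   0.4  1.9]
9.94965920361805 38.5083
```

Run:
```python
from h import *
robot.move_pose([480,310,250],Rd(-3)); print(robot.current_gripper_width())
robot.line_to([480,310,60],150); robot.line_to([480,310,18],60)
print(np.round(robot.current_wrist_force(),1)); robot.grip(28); robot.line_to([480,310,250],250)
robot.move_pose([650,-180,200],Rd(0))
w=shot("wrist");np.savez("w6.npz",o=w["origin"],r=w["rotation"],k=w["camera_matrix"])
cv2.imwrite("pics/w6.png",cv2.resize(w["frame"][0:300,0:640],(800,375),interpolation=cv2.INTER_CUBIC))
p=shot("top"); t=cv2.resize(p["frame"][190:340,150:450],(800,400)); cv2.imwrite("pics/w6b.png",np.vstack([cv2.imread("pics/w6.png"),t[:225]]));print(robot.current_clock())
```

```text
9.681740695862517
[ 0.7 -0.3 -0.8]
46.0667
```

View pics/w6b.png

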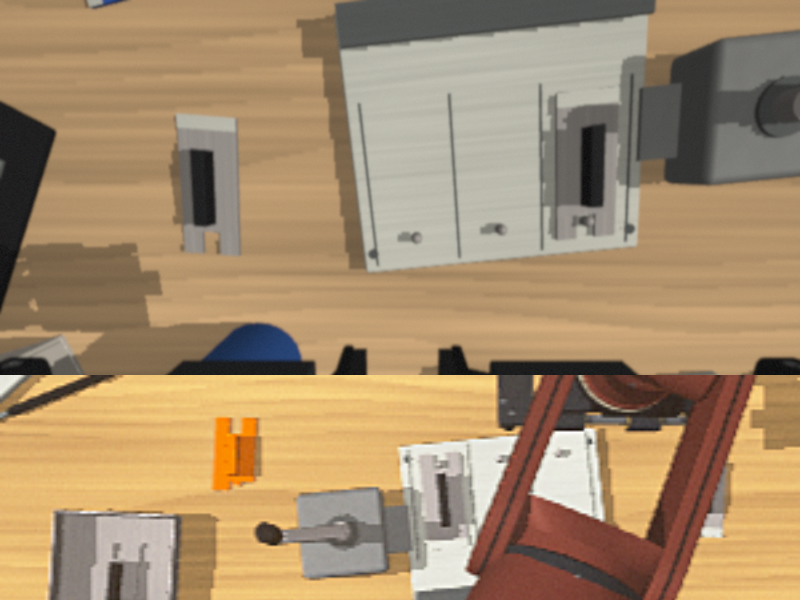

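Run:
```python
from h import *
d=np.load("w6.npz");w=dict(origin=d["o"],rotation=d["r"],camera_matrix=d["k"])
g=lambda p,z:px2w(w,np.array(p)/1.25,z).round(1)
print("pins",g([(416,238),(500,230),(589,221)],28).tolist())
print("sound rib",g([(592,126),(592,206)],39).tolist())
print("fresh rib",g([(201,150),(204,226)],24).tolist())
F=g([(178,117),(238,120),(241,254),(184,250)],4);print("fresh corners",F.tolist(),F.mean(0))
# zoom fresh + pins for check
f=w
im=cv2.imread("pics/w6.png");cv2.imwrite("pics/w6z.png",np.hstack([cv2.resize(im[100:270,150:270],(424,600),interpolation=cv2.INTER_CUBIC)]))
# classify black rib & plate
fr=spotter
```

```text
pins [[621.6, -168.8, 28.0], [615.6, -106.1, 28.0], [608.9, -40.4, 28.0]]
sound rib [[543.9, -50.5, 39.0], [597.1, -44.1, 39.0]]
fresh rib [[558.9, -324.2, 24.0], [613.3, -328.7, 24.0]]
fresh corners [[534.6, -347.1, 4.0], [536.6, -302.4, 4.0], [638.2, -310.3, 4.0], [635.0, -356.2, 4.0]] [ 586.1 -329.     4. ]
```

View pics/w6z.png

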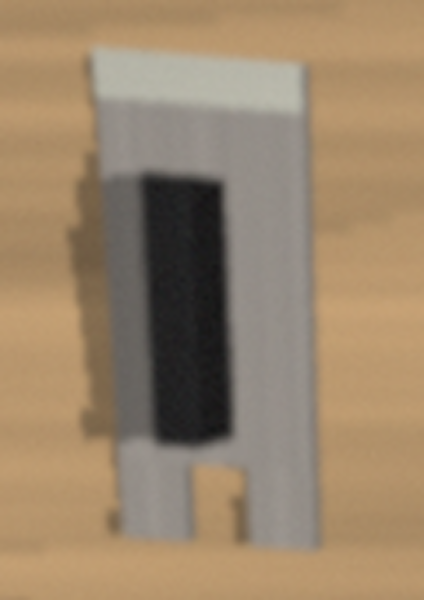

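Run:
```python
from h import *
robot.grip(36)
robot.move_pose([586.1,-329,120],Rd(-4.8)); robot.line_to([586.1,-329,8],100)
robot.grip(0,40); print(robot.current_gripper_width(),np.round(robot.current_wrist_force(),1))
robot.line_to([586.1,-329,120],120); robot.move_pose([580.8,-172.8,120],Rd(5.6)); print(robot.current_gripper_width())
robot.line_to([580.8,-172.8,45],100)
p=shot("side"); cv2.imwrite("pics/s2.png",cv2.resize(p["frame"][230:400,240:460],(660,510),interpolation=cv2.INTER_CUBIC));print(robot.current_clock())
```

```text
9.896617549330232 [-0.1  0.1  1.9]
9.766739861142678
51.8667
```

View pics/s2.png

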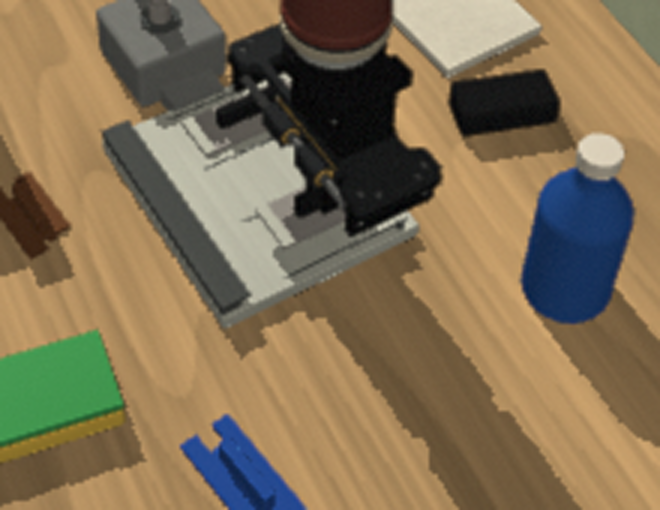

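Run:
```python
from h import *
for z in [36,32,28,25,23.5]:
    robot.line_to([580.8,-172.8,z],50); F=np.round(robot.current_wrist_force(),1); print(z,F,robot.current_gripper_width())
    if F[2]>8: break
robot.grip(30); robot.wait(.2); robot.line_to([580.8,-172.8,140],200)
robot.move_pose([670,-130,200],Rd(0))
w=shot("wrist");np.savez("w7.npz",o=w["origin"],r=w["rotation"],k=w["camera_matrix"])
cv2.imwrite("pics/w7.png",cv2.resize(w["frame"][0:280,180:560],(800,590),interpolation=cv2.INTER_CUBIC));print(robot.current_clock())
```

```text
36 [-0.1  0.9 -0.4] 9.556056525234851
32 [-0.1  0.  -0.2] 9.578848708961544
28 [-0.1 -0.1  0.1] 9.86895654570905
25 [ 0.3  1.2 -0.9] 9.636660975188274
23.5 [ 0.1 -0.6  0. ] 9.818610798613209
55.4
```

View pics/w7.png

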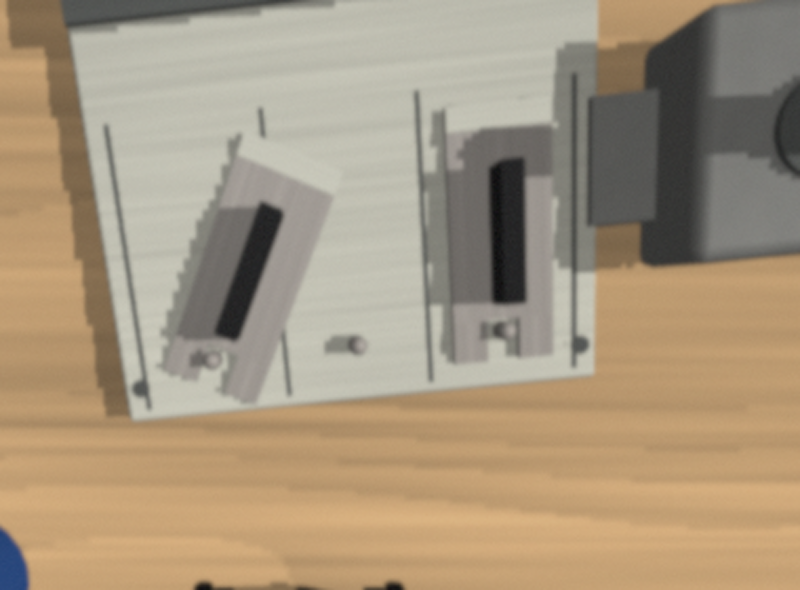

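```bash
cat > regr.py <<'E'
from h import *
d=np.load("w7.npz");w=dict(origin=d["o"],rotation=d["r"],camera_matrix=d["k"])
g=lambda p,z:px2w(w,np.c_[180+np.array(p)[:,0]/2.105,np.array(p)[:,1]/2.107],z)
r=g([(268,207),(228,335)],39);m=r.mean(0);a=np.degrees(np.arctan2(*(r[1]-r[0])[1::-1]))
print(r.round(1).tolist(),m.round(1),a,np.linalg.norm(r[1]-r[0]))
pins=g([(213,359),(358,345),(508,330)],28);print("pins",pins.round(1).tolist())
s=g([(513,163),(513,300)],39);print("sound",s.round(1).tolist())
c=g([(240,148),(340,190),(253,402),(165,370)],19);print("corners",c.round(1).tolist(),c.mean(0).round(1))
E
python3 regr.py
```

```text
[[560.5, -141.9, 39.0], [610.4, -159.2, 39.0]] [ 585.5 -150.5   39. ] -19.042799510088226 52.785171218262995
pins [[621.2, -167.0, 28.0], [615.2, -103.9, 28.0], [608.8, -39.4, 28.0]]
sound [[544.3, -45.4, 39.0], [596.3, -41.2, 39.0]]
corners [[535.6, -154.1, 19.0], [551.8, -112.2, 19.0], [641.2, -150.4, 19.0], [626.9, -189.7, 19.0]] [ 588.9 -151.6   19. ]
```

Run:
```python
from h import *
robot.grip(36)
robot.move_pose([587,-151.2,120],Rd(-21)); robot.line_to([587,-151.2,23],100)
robot.grip(0,40); print(robot.current_gripper_width(),np.round(robot.current_wrist_force(),1))
robot.line_to([587,-151.2,60],80); robot.line_to([580.6,-172,60],100,Rd(5.6)); print(robot.current_gripper_width(),robot.current_clock())
for z in [40,36,32,28,25,23.5]:
    robot.line_to([580.6,-172,z],50); F=np.round(robot.current_wrist_force(),1); print(z,F,robot.current_gripper_width())
    if F[2]>8: break
robot.grip(30); robot.wait(.3)
robot.line_to([580.6,-172,70],100);robot.line_to([670,-130,200],300,Rd(0))
w=shot("wrist");np.savez("w8.npz",o=w["origin"],r=w["rotation"],k=w["camera_matrix"])
cv2.imwrite("pics/w8.png",cv2.resize(w["frame"][0:280,180:560],(800,590),interpolation=cv2.INTER_CUBIC));print(robot.current_clock())
```

```text
9.576636168216911 [-0.8  0.2  1.4]
9.680415711119263 59.3167
40 [ 0.2 -0.2 -1.4] 9.40370854856823
36 [ 0.3  0.2 -0.9] 9.761952524916476
32 [ 0.3 -0.5 -1.4] 9.430888401509618
28 [-0.1 -0.8 -0.8] 9.643466263092895
25 [-0.1  0.1 -0.1] 9.535410389185284
23.5 [ 0.1  0.1 -2. ] 9.40721604269541
63.4583
```

View pics/w8.png

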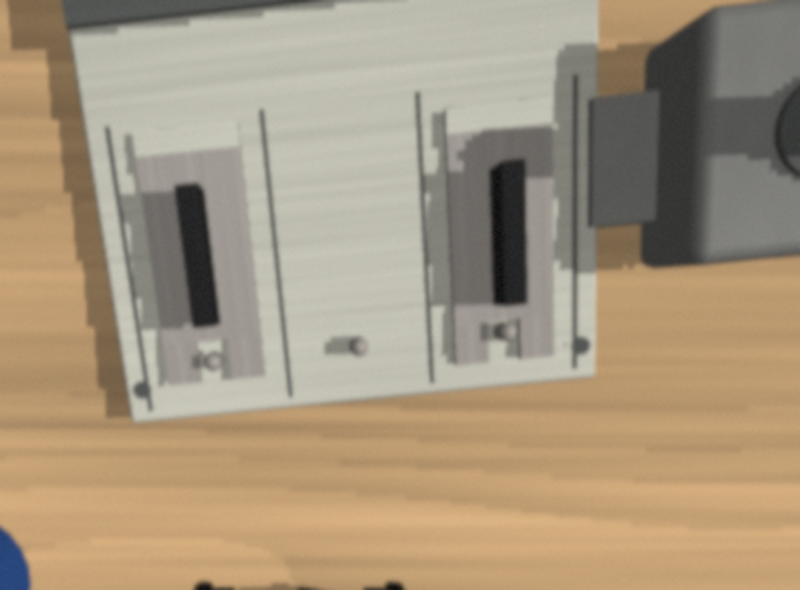

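Run:
```python
from wind import *
c=(535.8,63.7)
robot.grip(50); robot.move_pose([529,128.3,260],Rd(7.3)); robot.line_to([529,128.3,150],150); print(np.round(robot.current_wrist_force(),1))
robot.grip(0,35); print(robot.current_gripper_width())
a=wind(12.57,0.6,c,rate=130)
if a==0.6: a=wind(0.6,-0.06,c,rate=60,step=5)
print(robot.current_wrist_force(),robot.current_eef_pos())
```

```text
[ 1.2 -0.7 -0.4]
19.152245903054308
12.57 [-0.4  2.1  1.7] 19.1 [0.  0.2 0.2]
11.53 [ 0.3 -0.9  4.7] 19.2 [-0.  -0.4  0.1]
10.49 [-1.2 -0.8  5.4] 19.1 [-0.6 -0.6  0.1]
9.45 [-0.7  2.5  5.6] 18.8 [-1.2  0.2  0. ]
8.41 [0.8 0.5 5.1] 19.2 [-0.3  0.3  0.1]
7.37 [-0.2  1.1  5.8] 19.1 [-0.   0.2  0.1]
6.32 [0.5 3.1 6.3] 19.2 [-0.1 -0.1  0.1]
5.28 [1.6 0.9 5.5] 18.7 [-0.3 -0.6  0.1]
4.24 [ 0.2 -1.9  6.7] 19.4 [-1.1 -1.1  0.1]
3.2 [-0.8  1.3  8.4] 19.0 [-1.9  0.1 -0. ]
2.16 [2.1 2.6 5.3] 19.3 [-1.   0.7  0. ]
1.12 [0.8 0.2 7.3] 18.7 [-0.6  0.2  0. ]
max F 8.547713447675443 clock 80.0917
0.6 [0.1 0.7 7.3] 19.1 [-0.9 -0.4  0. ]
0.27 [0.8 2.4 7.3] 19.1 [-1.  -0.1  0. ]
-0.06 [-8.1  2.8 12.6] 19.4 [-2.9  0.  -0.1]
max F 15.24717925181435 clock 82.3417
[-8.06806848  2.75973518 12.63988164] [530.49231649 128.68053244 149.93452685]
```

Run:
```python
from h import *
P=np.array(robot.current_eef_pos());robot.grip(45);robot.line_to(P+[0,0,100],200)
robot.move_pose([660,-50,250],Rd(0))
w=shot("wrist");np.savez("w9.npz",o=w["origin"],r=w["rotation"],k=w["camera_matrix"])
cv2.imwrite("pics/w9.png",cv2.resize(w["frame"][0:300,100:600],(800,480),interpolation=cv2.INTER_CUBIC));print(robot.current_clock())
for y in (95.5,-84.5):
  for q in ([530,130,260],[535,70,86]): print(y,planner.solve_ik(q,Rd(y)))
```

```text
84.6833
95.5 None
95.5 None
-84.5 [ 5.50034556e+00  4.27493362e-01  9.67079115e+01 -2.54444375e-14
  8.28645951e+01  3.45560434e-04]
-84.5 [-9.22026729e-01  9.15522057e+00  1.07040558e+02 -2.54444375e-14
  6.38042210e+01 -6.42202673e+00]
```

View pics/w9.png

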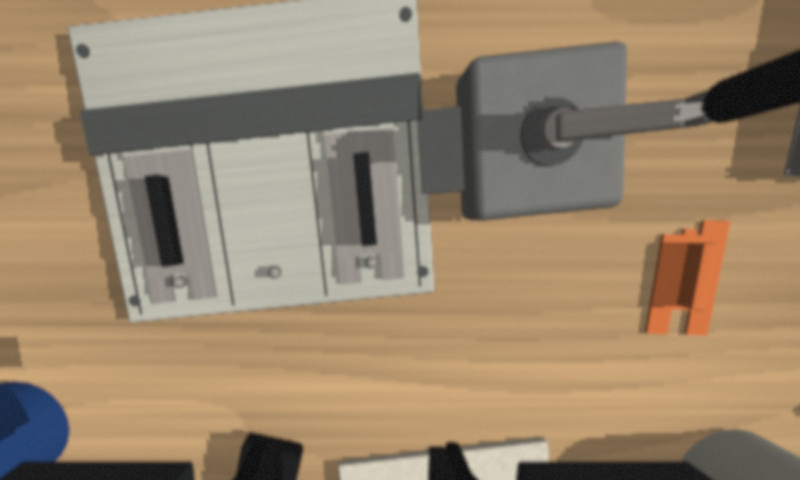

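```bash
cat > fold.py <<'E'
from h import *
R=Rd(-84.5);u=np.array([-.0965,.9953]);H=np.array([530,128.6]);r=60
P=lambda t:[*(H-r*np.cos(t)*u),97+r*np.sin(t)-11]
robot.grip(50)
robot.move_pose([*P(1.54)[:2],270],R); robot.line_to(P(1.54),100); print(np.round(robot.current_wrist_force(),1))
robot.grip(0,35); print("w",robot.current_gripper_width())
for t in np.radians([80,70,60,50,40,30,20,10,3,-1]):
    robot.line_to(P(t),70); F=np.round(robot.current_wrist_force(),1); print(round(np.degrees(t)),F,round(robot.current_gripper_width(),1))
    if np.linalg.norm(F)>35: break
robot.grip(45); A=np.array(robot.current_eef_pos()); robot.line_to([A[0],A[1],150],150)
robot.grip(0,20); Q=H-68*u
robot.line_to([*Q,150],150)
for z in [125,115,111,109,107.5,106]:
    robot.line_to([*Q,z],50); F=np.round(robot.current_wrist_force(),1); print(z,F)
    if F[2]>10: break
robot.line_to([*Q,200],200); robot.move_pose([640,40,260],Rd(0))
w=shot("wrist");np.savez("w10.npz",o=w["origin"],r=w["rotation"],k=w["camera_matrix"])
cv2.imwrite("pics/w10.png",cv2.resize(w["frame"][0:300,0:640],(800,375),interpolation=cv2.INTER_CUBIC));print(robot.current_clock())
E
python3 fold.py
```

```text
[-0.4 -0.2  0.7]
w 19.28950308722132
80 [-6.2  2.7  5.9] 19.1
70 [-5.7  1.9  6.2] 19.2
60 [-6.7 -0.   8.3] 18.8
50 [-6.6 -4.4  9.2] 18.6
40 [-6.5 -7.5 10. ] 18.3
30 [ -6.1 -12.7   9.5] 17.4
20 [ -5.3 -17.2   9.7] 17.5
10 [ -4.5 -22.8   7.9] 17.8
3 [ -5.2 -23.4   6.5] 17.6
-1 [ -5.3 -25.1   8.4] 17.6
125 [-0.   0.7 -0.6]
115 [-0.2 -1.1 -0.4]
111 [-0.2  0.1 -0.1]
109 [0.2 0.1 0.6]
107.5 [-0.3 -0.4  1.2]
106 [-0.3 -1.8  3.6]
98.1833
```

View pics/w10.png

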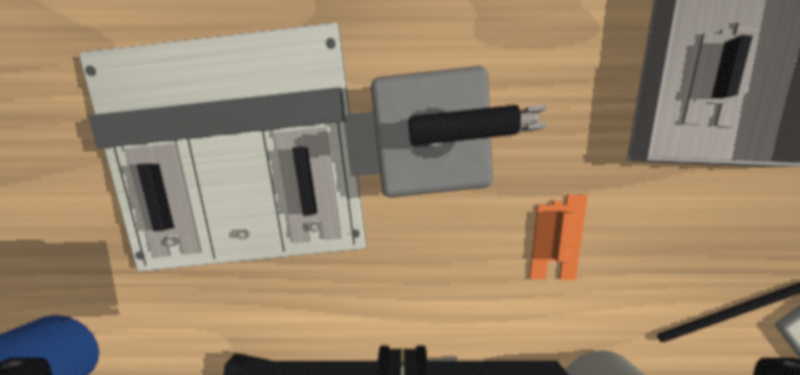

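Run:
```python
from h import *
d=np.load("w10.npz");w=dict(origin=d["o"],rotation=d["r"],camera_matrix=d["k"])
g=lambda p,z:px2w(w,np.array(p)/1.25,z)
r=g([(149,165),(162,229)],39);p=g([(174,241)],28)[0];e=r.mean(0);print("fresh rib->pin0",(p-e).round(1), (r[1]-r[0]).round(1))
r=g([(302,148),(309,214)],39);p=g([(315,227)],28)[0];print("sound rib->pin2",(p-r.mean(0)).round(1),(r[1]-r[0]).round(1))
h=g([(411,130),(520,118)],97);v=h[1]-h[0];print("handle",h.round(1).tolist(),"crank err deg",np.degrees(np.arctan2(-v[0],v[1]))-5.6, "len",np.linalg.norm(v))
finish_job()
```

```text
fresh rib->pin0 [ 38.    4.5 -11. ] [52.3  2.8  0. ]
sound rib->pin2 [ 38.6   3.6 -11. ] [52.9  2.6  0. ]
handle [[535.1, 45.8, 97.0], [527.7, 119.6, 97.0]] crank err deg 0.19504053160326595 len 74.12182284452695
the job is handed in; nothing more can be done
```

I finished the blade change and handed it in at about 98 s on the robot clock. `finish_job` gives no verdict, so success rests on my own checks below.

**What I did**
- **Handle up:** I swung the handle upright. The first pull left it about 0.22 rad short, so I regripped and pushed it the rest of the way.
- **Jaw open:** I wound the crank counter-clockwise until I felt the stop.
- **Snapped blade:** There was one, on the middle pin. I put it in the scrap tin.
- **Fresh blade:** There was one on the desk, and I laid it on pin0. After the first placing it lay about 20° askew, I think because it was knocked. I regripped it and seated it square.
- **Sound blade:** I left the one on pin2 where it was. The middle pin stays empty because there was no second fresh blade.
- **Closing up:** I wound the jaw closed to the stop and folded the handle down, pressing it flat.

**Last checks**
- **Blades:** The fresh blade's rib sits about 38 mm behind pin0 and the sound one's about 39 mm behind pin2. A blade fully home sits at 38.5 mm, so both are home within the camera's 2 mm accuracy. Both lie flat under the jaw's lip.
- **Crank and handle:** The crank arm points within about 0.2° of closed. The handle's top is about 107 mm above the desk, the height it has when folded flat.
- **Tin and desk:** The snapped blade is in the tin. The other things on the desk that the last picture shows look undisturbed; I did not measure them.
- **Disagreement:** No check failed outright. Early readings of the pins' sideways positions were off by up to 7 mm. I re-measured before placing the fresh blade.

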